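Rehung key-cabinet door: draw out the fitting wedge and shut the door

ROBOT

A 7-joint arm with a two-finger parallel gripper is mounted at the origin on a cart in front of the work surface, level with it; the furniture and walls round the work are solid. World frame = base frame: x ahead of the robot, y to its left, z up, the work surface at z = 0. Lengths are in m, angles in rad, forces in N, time in s.
With the tool pointing down it reaches from about 0.425 to 0.925 m from the base axis. Payload 6.8 kg.
Tool frame: the origin (TCP) lies on the centre line of the jaws, within the pads' length; the fingertips stand 14 mm ahead of it and the grasp point (between the pads) lies 5 mm behind it (r.tips_ahead is the distance from the TCP to the fingertips, in m); z points along the fingers, y is the line along which they close (so a half turn about z gives the same grasp; the last joint's range is limited). The gripper opens to 85 mm and grips with 20 to 120 N. Pads are 22 mm wide; open, the fingers measure 114 mm over their backs; the gripper's body (76 mm by 85 mm) begins 54 mm behind the grasp point. The pads swing forward as they close: fully open they stand 13 mm farther back than shut.
Start: joints at [1.049, 0.477, 0.022, 1.555, -0.011, 1.109, -0.083], TCP at [0.271, -0.618, 0.245] pointing down, gripper open.
Joint ranges: [-2.96, 2.96], [-0.34, 2.1], [-1.41, 1.46], [0.24, 2.44], [-1.37, 4.51], [0.17, 1.92], [-2.96, 2.96]. Speed limits (rad/s): [2.39, 2.39, 3.14, 3.14, 3.14, 3.14, 3.14].

INTERFACE

Orientations are given as a rotation vector (axis times angle).
In Python, from bench import r, eyes gives the robot as it stands.
- The arm moves only by the tool step_arm, never from a script. Its argument "rows" is a list of rows, each a list of 6 numbers: the shift along the world's x, y, z in units of 60 cm (1.0 is 60 cm), then the turn, a rotation vector about the world's x, y, z in units of pi rad (1.0 is pi rad). In form: [[x, y, z, rx, ry, rz], ...]. A call has 1 to 5 rows; each row is the pose to reach, as a shift and turn from the pose commanded when the call began, turning the shorter way round; what a row does not reach only later rows make up. A row lasts 1/12 s, in which the tool goes at most 41.7 mm and 7.16 degrees, less where a joint would pass 70% of its speed; a pose out of reach is approached as far as the arm can. A call with a number of a shift or a turn outside -1 to 1 is refused whole. A call with a gripper value outside its range is refused whole. "jaw" is the closure, from 0 (fully open) to 1 (shut), set as the call begins (left out, the last holds). The fingers move at their own pace and stop on an object; "squeeze" is the grip in N (left out, the last holds). Time passes only in rows, so rows that repeat a pose let the fingers close. It gives the time, the measured TCP pose, the force, the opening and the grip force at its end, in the units of the state.
- r.get_obs(): the state, without advancing time (a new reading comes with each control period).
- eyes.grab_frame(name): name is "scene" or "side" or "wrist"; returns the picture (400x640x3 uint8, red, green, blue); there is no depth.
- eyes.camera_info(name): a dict with "mtx" (3x3 intrinsics, pixels), "k1" (the pictures are not rectified: a ray, as slopes to the right and down, at radius r is drawn at 1 + k1 r^2 times it, then the intrinsics apply), "extrinsics" (4x4, takes a point from camera to world coordinates); the wrist camera has in their place "tool_from_camera" (4x4, takes a point from camera to tool coordinates, whose origin is the TCP and whose axes are the flange's). Camera axes: x right, y down, z forward; pixel columns grow to the right and rows downward; lengths in m; the calibration is good to about 2 mm. A picture is of the moment at which its call begins: read the wrist's pose just before it. camera_info takes no time and is no camera call.
- r.hand_in(): hands the job in; it is judged then, once.
The state is a dict: "clock": time; "joints": joint angles; "qvel": joint speeds; "tau": joint torques, N m; "tcp_pos": TCP position; "orientation": TCP orientation; "contact_force": force on the tool from outside, world axes, zero at the start; "moment": the same for the moment, N m; "grip_width": finger opening in m; "gripper_force": force on a finger pad.
Only numpy, scipy, OpenCV 4.12 (cv2) and the standard library are available. Lean on these libraries where they do the work, as an engineer would, in place of code of your own. Each camera call takes 0.05 s, during which the arm holds its last target. There are 200 camera calls.

TASK

The door of the key cabinet has just been rehung and its weight still stands on a wooden fitting wedge pushed under its free corner. Work the wedge straight back out from under the door in small tugs of about a centimetre, pausing after each, so that the door comes down gently onto its hinges, and lay the wedge flat in the tray on the free floor beside the screwdriver. Then swing the door fully shut without slamming it, and leave the mouse, the lighter and the sticky notes where they are.

Things in the scene. Friction and masses are not known exactly. Their poses are not given: they have to be found in the camera images.
- wedge_mid (a point): Centre of the plain wooden wedge (mid-length, mid-width, 8.5 mm above its flat underside; z up). 105 mm long, 36 mm wide, top sloping evenly from 4 mm high at the thin tip (-x end) to 30 mm at the blunt heel (+x end); 40 to 85 g. It lies on the desk in line with the open door, tip towards the hinges. Draw it out along its own +x: 65 mm until it is clear of the door.
- wedge_heel (a point): Middle of the wedge's heel, 18 mm in from its blunt end, 15 mm above the desk (same axes as wedge_mid). Only the last 40 mm at the heel stick out past the door: take it there by both sides, 36 mm apart. The door stands upright just beyond, so the gripper must lean back from it by 25 to 45 degrees. Drawing takes 6 to 13 N over the first 25 mm, then almost nothing.
- door_corner (a point): Free lower corner of the cabinet's open door, mid-thickness, on its lower edge (14 mm above the desk when down); moves with the door. The door is a flat upright grey panel 18 mm thick, 180 wide, 214 high (top 228 mm above the desk when down), about 1 kg. A lock barrel and finger pull near the free edge of its outer face stand up to 9 mm proud, 70 to 160 mm above the desk.
- door_hinge (a point): Point on the door's vertical hinge axis, 120 mm above the desk; the axis lies in the door's middle plane, 186 mm from the free edge. Its axes turn with the door: +y along the door from hinge to free edge, -x the outward normal of the outer face (9 mm from the axis), the face to push on to shut it.
- door_swing (a joint): Swing of the door in rad: 0 shut flat on the cabinet's front, about 1.5 at the start (open square). Turns clockwise, seen from above, to shut. Stays where it is left; pushing at the free edge takes about 1 N.
- door_lift (a joint): Height of the door above its seat on the lift-off hinge pins, in m: 0 down on the pins, about 0.006 at the start, standing on the wedge. It sinks by its own weight as the wedge is drawn, about 2.5 mm for each 10 mm of travel.
- cabinet: Grey steel key cabinet, fixed to the desk, 190 mm wide, 110 mm deep, top 228 mm above the desk. Origin under its middle on the desk; its open front looks along its -x, the hinges are at its -y end. A monitor hangs over it, lower edge 450 mm above the desk: lean the tool back from the door when shutting it.
- tray_free (a point): Centre of the free part of the tray's floor, 3 mm above the desk (x along the tray). Open grey tray, fixed, 220 x 130 mm, walls 3 mm thick, 24 mm high; the free floor round this point is about 210 mm along x, 80 mm along y. A screwdriver lies along the +y wall, its centre line 61 mm from this point.
- wedge: The wedge of wedge_mid; origin in the middle of its underside, same axes.
- mouse: Black computer mouse, 108 x 62 x 36 mm, loose; origin under its middle. Not to be moved.
- lighter: Pocket lighter lying on its side, 74 mm long (along its y), 24 mm wide, 10 mm high, loose; origin under its middle. Not to be moved.
- sticky_notes: Block of sticky notes, 76 x 76 x 22 mm, loose; origin under its middle. Not to be moved.

How it is judged:
On the way, in this order (a step that is already met when the one before it is completed fails the run):
1. the wedge is drawn part of the way and the tugging paused, the door lowered but still standing on it (value of joint door_lift between 0.0008 and 0.0053 m and distance of wedge_mid from where it was at the start of the episode above 0.002 m and linear speed of wedge below 0.01 m/s), for 0.1 s.
2. the door is down on its hinge pins (value of joint door_lift below 0.0005 m), for 0.1 s.
At the end, for the whole second after the job is handed in: The wedge lies flat (within 9 degrees) and at rest on the tray's floor, inside its walls; the door is down on its hinge pins (within 0.8 mm) and shut to within 0.05 rad (about 9 mm at its free edge), at rest (value of joint door_swing below 0.05 rad and value of joint door_lift below 0.0008 m and z of wedge_mid in the frame of tray_free below 0.018 m and angle between wedge_mid's own z axis and vertical below 0.15 rad and x of wedge_mid in the frame of tray_free between -0.1 and 0.1 m and y of wedge_mid in the frame of tray_free between -0.05 and 0.05 m and linear speed of wedge below 0.01 m/s and velocity of joint door_swing between -0.02 and 0.02 rad/s); the robot touches nothing.
It fails at once if the door is dropped onto its hinges (it sinks faster than 0.08 m/s) (velocity of joint door_lift below -0.08 m/s).
It fails at once if the door is slammed (closing faster than 2 rad/s when nearly shut) (value of joint door_swing below 0.2 rad and velocity of joint door_swing below -2 rad/s).
It fails at once if the mouse, the lighter or the sticky notes are moved by more than 25 mm (distance of any of mouse, lighter, sticky_notes from where it was at the start of the episode above 0.025 m).
It also fails if it takes over 61 s, if anything falls off the work surface, if the arm or the gripper's body presses on something with over 40 N, if the wrist force passes 120 N, or if a joint passes its speed limit or range.

## Working session

There is one attempt and no reset: what is moved stays moved. The work goes in short steps, Python scripts to look and compute and a tool call to move; the robot and the scene stay as the last step left them, time stands still between calls to the robot, and variables do not carry over. Pictures are saved under pics/ and viewed, at most 10 in all, crops included, and the job is handed in when it is done.

Besides the shell and the picture viewer there is one more tool, called after "Request:" as name(argument=value, ...) on one line, values as JSON. step_arm: Moves the arm, as the interface text tells. Shifts and turns lie within -1 to 1; 1 stands for 60 cm of shift or pi rad of turn. Its arguments: {"type":"object","properties":{"rows":{"type":"array"},"jaw":{"type":"number"},"squeeze":{"type":"number"}},"required":["rows"]}

```bash
mkdir -p pics; ls; python3 - <<'E'
from bench import r, eyes
import cv2,numpy as np
np.set_printoptions(precision=4,suppress=True)
for n in ("scene","side"):
    cv2.imwrite(f"pics/{n}0.png",eyes.grab_frame(n)[:,:,::-1]); print(n,eyes.camera_info(n))
print(eyes.camera_info("wrist")); print(r.get_obs(), r.tips_ahead)
E
```

```text
pics
scene {'mtx': array([[520.4484,   0.    , 318.2827],
       [  0.    , 520.4484, 199.33  ],
       [  0.    ,   0.    ,   1.    ]]), 'k1': -0.00307517837245982, 'extrinsics': array([[-0.5709, -0.6385,  0.5161, -0.1844],
       [-0.821 ,  0.4373, -0.3672,  0.6437],
       [ 0.0088, -0.6333, -0.7739,  1.1727],
       [ 0.    ,  0.    ,  0.    ,  1.    ]])}
side {'mtx': array([[485.5171,   0.    , 317.2801],
       [  0.    , 485.5171, 191.8667],
       [  0.    ,   0.    ,   1.    ]]), 'k1': -0.08870233091575085, 'extrinsics': array([[ 0.0824, -0.6565,  0.7498, -0.6333],
       [-0.9964, -0.0695,  0.0486,  0.073 ],
       [ 0.0202, -0.7512, -0.6598,  1.0901],
       [ 0.    ,  0.    ,  0.    ,  1.    ]])}
{'mtx': array([[323.8053,   0.    , 325.1808],
       [  0.    , 323.8053, 200.2326],
       [  0.    ,   0.    ,   1.    ]]), 'k1': -0.05463275739827158, 'tool_from_camera': array([[-0.0003, -0.9542, -0.2992,  0.077 ],
       [ 1.    , -0.0004,  0.0003,  0.0007],
       [-0.0004, -0.2992,  0.9542, -0.1301],
       [ 0.    ,  0.    ,  0.    ,  1.    ]])}
{'clock': 0.1, 'joints': array([ 1.0489,  0.4777,  0.0224,  1.5563, -0.0115,  1.1093, -0.0831]), 'qvel': array([-0.0014, -0.0014,  0.0009, -0.0019, -0.0002, -0.0009, -0.0002]), 'tau': array([  0.0031, -59.7766,   1.6131, -28.1957,   0.0128,   0.005 ,
         0.    ]), 'tcp_pos': array([ 0.2712, -0.6176,  0.2444]), 'orientation': array([-3.073 , -0.645 ,  0.0007]), 'contact_force': array([ 0.1663,  0.0736, -0.4546]), 'moment': array([-0.0165,  0.0123, -0.0148]), 'gripper_force': 0.0, 'grip_width': 0.08552282109739139} 0.014
```

View pics/scene0.png

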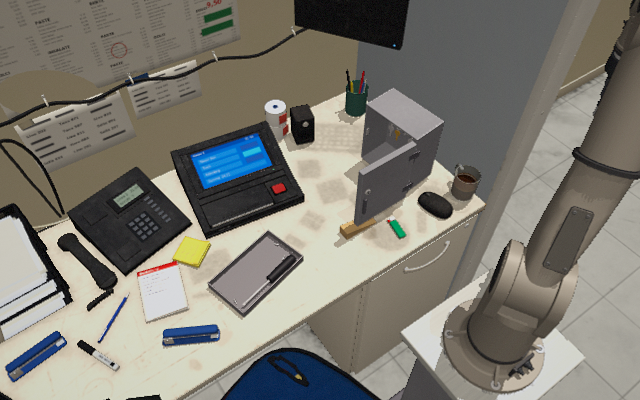

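View pics/side0.png

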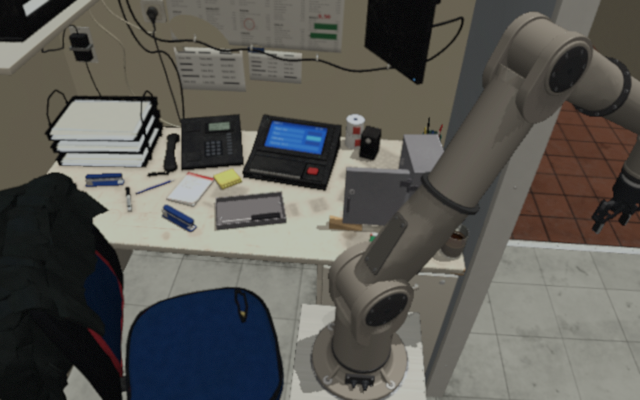

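The scene view shows the wedge at about (345,230) under the door's free edge (358,220), the lighter (398,229), the mouse (435,205) and the tray (256,272). The side view shows the wedge tip end at (335,224). I'll zoom in next.

```bash
cat > h.py <<'E'
from bench import r, eyes
import cv2,numpy as np
from scipy.spatial.transform import Rotation as R
np.set_printoptions(precision=4,suppress=True)
def cam(n):
    c=eyes.camera_info(n); k=c["k1"]
    if n=="wrist":
        o=r.get_obs(); T=np.eye(4); T[:3,:3]=R.from_rotvec(o["orientation"]).as_matrix(); T[:3,3]=o["tcp_pos"]
        E=T@c["tool_from_camera"]
    else: E=c["extrinsics"]
    return c["mtx"],k,E
def ray(C,uv):
    K,k,E=C
    p=cv2.undistortPoints(np.array([[uv]],float),K,np.array([k,0,0,0.]))[0,0]
    return E[:3,3],E[:3,:3]@np.array([p[0],p[1],1])
def onz(C,uv,z):
    o,d=ray(C,uv); return o+d*(z-o[2])/d[2]
def proj(C,P):
    K,k,E=C; q=np.linalg.inv(E)@np.append(P,1)
    return cv2.projectPoints(q[:3].reshape(1,3),np.zeros(3),np.zeros(3),K,np.array([k,0,0,0.]))[0].ravel()
E
python3 - <<'E'
from h import *
im=cv2.imread("pics/scene0.png"); cv2.imwrite("pics/s1.png",cv2.resize(im[80:260,325:480],None,fx=5,fy=3.3*1,interpolation=cv2.INTER_CUBIC))
a=cv2.resize(im[190:250,330:430],None,fx=8,fy=8,interpolation=cv2.INTER_CUBIC); cv2.imwrite("pics/s2.png",a)
C=cam("scene")
hsv=cv2.cvtColor(im,cv2.COLOR_BGR2HSV)
for nm,uv,z in [("heelpix",(343,233),0),("door free low",(357,222),.014),("lighter",(398,229),.005),("mouse",(435,205),.018),("tray",(256,272),.003)]:
    print(nm,onz(C,uv,z))
E
```

```text
heelpix [0.4602 0.0996 0.    ]
door free low [0.4606 0.0516 0.014 ]
lighter [ 0.382  -0.0322  0.005 ]
mouse [ 0.3806 -0.1667  0.018 ]
tray [0.4866 0.3621 0.003 ]
```

View pics/s2.png

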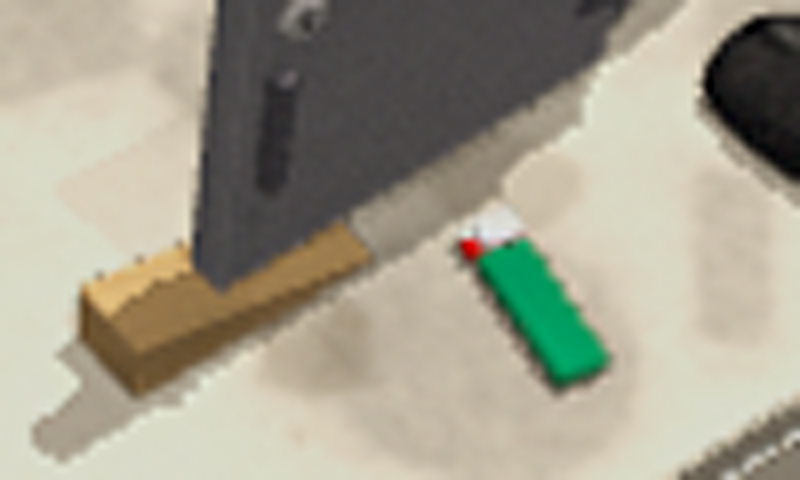

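View pics/s1.png

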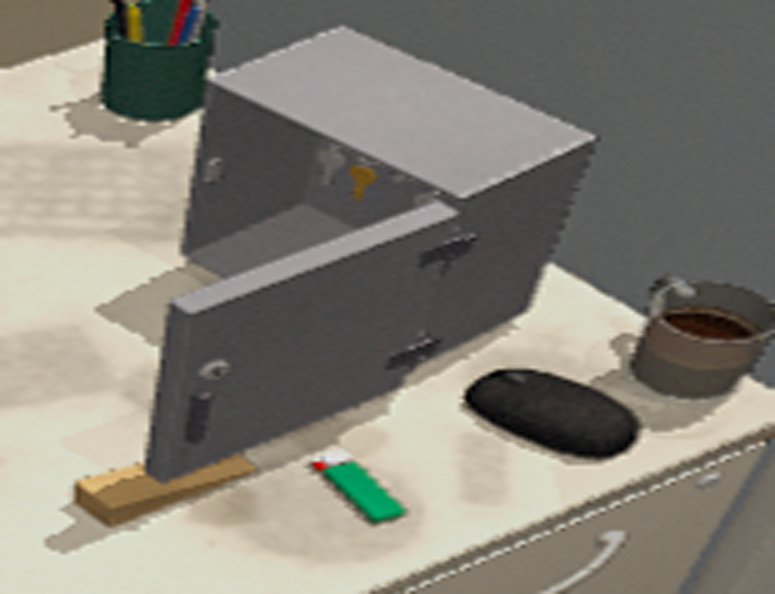

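Crop: the heel corners are at scene pixels (340.2,226.2), (347.4,233.7), (347.1,239.1), (340.2,231.9), and the near tip corner at (376.2,222.7). The door's lower free-edge corners are at (357.4,226.2) and (354.3,222.7). The outer face looks at the robot, and the cabinet opens towards +y.

```bash
python3 - <<'E'
from h import *
C=cam("scene")
for nm,uv,z in [("HTL",(340.2,226.2),.03),("HTR",(347.4,233.7),.03),("HBR",(347.1,239.1),0),("HBL",(340.2,231.9),0),("tipBR",(376.2,222.7),0),
 ("doorout",(357.4,226.2),.020),("doorin",(354.3,222.7),.020)]:
    print(nm,onz(C,uv,z))
# s1 crop: u=325+x/5, v=80+y/3.3
for nm,xy,z in [("dtop out free",(187,312),.234),("dtop in free",(172,300),.234),("dtop hinge out",(458,213),.234),("dtop hinge in",(440,203),.234),
 ("cab front far",(212,80),.228),("cab back far",(345,27),.228),("cab back near",(595,137),.228),("cab front near",(462,197),.228)]:
    print(nm,onz(C,(325+xy[0]/5,80+xy[1]/3.3),z))
S=cam("side"); 
im=cv2.imread("pics/side0.png"); cv2.imwrite("pics/d1.png",cv2.resize(im[120:260,190:450],None,fx=3,fy=3,interpolation=cv2.INTER_CUBIC))
sc=cv2.imread("pics/scene0.png"); cv2.imwrite("pics/t1.png",cv2.resize(sc[220:320,190:320],None,fx=5,fy=5,interpolation=cv2.INTER_CUBIC))
E
```

```text
HTL [0.4663 0.1062 0.03  ]
HTR [0.4351 0.1051 0.03  ]
HBR [0.4373 0.1025 0.    ]
HBL [0.4676 0.1037 0.    ]
tipBR [0.4359 0.0013 0.    ]
doorout [0.4452 0.0625 0.02  ]
doorin [0.4596 0.0623 0.02  ]
dtop out free [0.4449 0.0655 0.234 ]
dtop in free [0.4585 0.0642 0.234 ]
dtop hinge out [ 0.4481 -0.1125  0.234 ]
dtop hinge in [ 0.4617 -0.1122  0.234 ]
cab front far [ 0.6475 -0.1103  0.228 ]
cab back far [ 0.6596 -0.2162  0.228 ]
cab back near [ 0.4765 -0.2367  0.228 ]
cab front near [ 0.4644 -0.131   0.228 ]
```

View pics/d1.png

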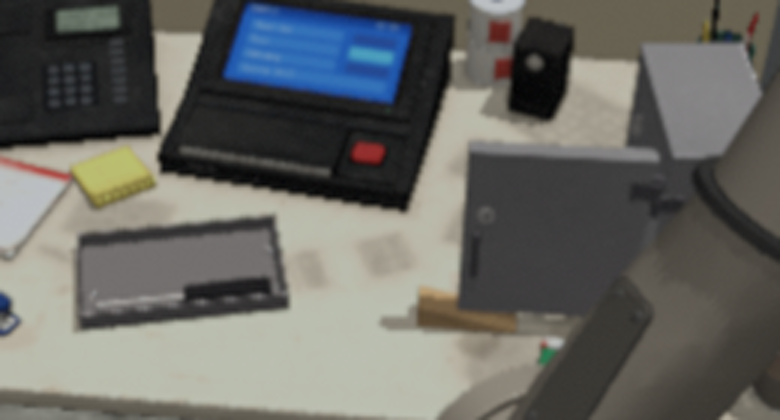

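View pics/t1.png

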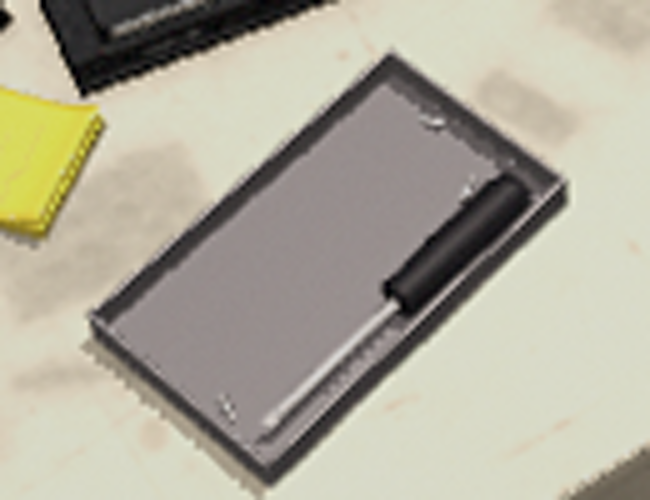

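Crops: the tray's rim corners are at crop (390,52), (568,185), (270,470), (92,318). The screwdriver lies along the wall nearest the robot.

```bash
python3 - <<'E'
from h import *
C=cam("scene");S=cam("side")
P=[onz(C,(190+x/5,220+y/5),.024) for x,y in [(390,52),(568,185),(270,470),(92,318)]]
print("tray",np.array(P)); print("sides",[np.linalg.norm(P[i]-P[(i+1)%4]) for i in range(4)],np.mean(P,0))
print("driver",onz(C,(190+460/5,220+235/5),.015),onz(C,(190+265/5,220+432/5),.006))
# side check of tray (d1: /3 +190,120)
Q=[onz(S,(190+x/3,120+y/3),.024) for x,y in [(78,237),(275,218),(288,300),(80,318)]];print("tray side",np.array(Q),np.mean(Q,0))
print("side heel top",[onz(S,(190+x/3,120+y/3),.03) for x,y in [(420,290),(418,312)]])
print("side door top free", onz(S,(190+470/3,120+145/3),.234), "bottom free",onz(S,(190+460/3,120+306/3),.02))
# post: vertical planes
for px in [(583,5),(545,100),(470,240)]:
    o,d=ray(C,px);print("scene",px,[ (o+d*t)[:3] for t in (1.0,1.2,1.4,1.6)])
for px in [(600,5),(575,5),(480,5),(440,395)]:
    o,d=ray(S,px);print("side",px,[(o+d*t) for t in (1.0,1.2,1.4,1.6)])
print("desk corner",onz(C,(483,205),0))
print("monitor edge", [onz(C,p,.45) for p in [(296,27),(409,47)]])
E
```

```text
tray [[0.5693 0.2736 0.024 ]
 [0.4434 0.2415 0.024 ]
 [0.3893 0.4508 0.024 ]
 [0.513  0.4828 0.024 ]]
sides [np.float64(0.1299237781373544), np.float64(0.21608645277524757), np.float64(0.12774743061720387), np.float64(0.21664043942102526)] [0.4787 0.3622 0.024 ]
driver [0.4545 0.3017 0.015 ] [0.4177 0.4395 0.006 ]
tray side [[0.5082 0.4777 0.024 ]
 [0.5618 0.2688 0.024 ]
 [0.4355 0.2377 0.024 ]
 [0.3871 0.4463 0.024 ]] [0.4732 0.3576 0.024 ]
side heel top [array([0.4584, 0.1019, 0.03  ]), array([0.4259, 0.1019, 0.03  ])]
side door top free [0.4491 0.0616 0.234 ] bottom free [0.4491 0.0591 0.02  ]
scene (583, 5) [array([ 0.2796, -0.305 ,  0.6401]), array([ 0.3724, -0.4948,  0.5336]), array([ 0.4652, -0.6845,  0.4271]), array([ 0.558 , -0.8743,  0.3205])]
scene (545, 100) [array([ 0.2047, -0.1649,  0.5237]), array([ 0.2825, -0.3266,  0.3938]), array([ 0.3604, -0.4883,  0.264 ]), array([ 0.4382, -0.65  ,  0.1342])]
scene (470, 240) [array([0.1152, 0.0713, 0.3519]), array([ 0.1752, -0.0432,  0.1878]), array([ 0.2351, -0.1576,  0.0236]), array([ 0.2951, -0.2721, -0.1405])]
side (600, 5) [array([ 0.4323, -0.4595,  0.7462]), array([ 0.6454, -0.566 ,  0.6774]), array([ 0.8585, -0.6725,  0.6086]), array([ 1.0716, -0.779 ,  0.5399])]
side (575, 5) [array([ 0.4258, -0.4022,  0.7431]), array([ 0.6376, -0.4973,  0.6737]), array([ 0.8494, -0.5923,  0.6043]), array([ 1.0613, -0.6874,  0.5349])]
side (480, 5) [array([ 0.4038, -0.1932,  0.7335]), array([ 0.6112, -0.2464,  0.6622]), array([ 0.8187, -0.2996,  0.5909]), array([ 1.0261, -0.3529,  0.5195])]
side (440, 395) [array([-0.143 , -0.1657,  0.1141]), array([-0.045 , -0.2134, -0.0811]), array([ 0.0531, -0.2611, -0.2763]), array([ 0.1511, -0.3089, -0.4715])]
desk corner [ 0.3105 -0.2944  0.    ]
monitor edge [array([0.7785, 0.0331, 0.45  ]), array([ 0.5587, -0.1424,  0.45  ])]
```

Partition end is near x 0.28, y -0.33, so I'll retract radially before swinging.

Request:
step_arm(rows=[[-0.026,0.06,0.01,0,0,0],[-0.052,0.12,0.02,0,0,0],[-0.078,0.18,0.03,0,0,0],[-0.104,0.24,0.04,0,0,0],[-0.13,0.3,0.05,0,0,0]])

```text
clock: 0.52
tcp_pos: [0.1924, -0.4361, 0.2749]
orientation: [-3.074, -0.645, 0.001]
contact_force: [0.1, -0.0, 0.4]
grip_width: 0.0854
gripper_force: 0.0
```

Request:
step_arm(rows=[[-0.025,0.055,0.01,0,0,0],[-0.05,0.11,0.02,0,0,0],[-0.075,0.165,0.03,0,0,0],[-0.1,0.22,0.04,0,0,0],[-0.1,0.22,0.04,0,0,0]])

```text
clock: 0.93
tcp_pos: [0.1306, -0.3012, 0.2994]
orientation: [-3.073, -0.645, 0.001]
contact_force: [-0.6, -0.2, -0.1]
grip_width: 0.0858
gripper_force: 0.0
```

Request:
step_arm(rows=[[0.037,0.037,0,0,0,0.032],[0.074,0.074,0,0,0,0.064],[0.11,0.11,0,0,0,0.096],[0.147,0.147,0,0,0,0.128],[0.183,0.183,0,0,0,0.16]])

```text
clock: 1.35
tcp_pos: [0.244, -0.195, 0.2993]
orientation: [2.814, 1.396, 0.0]
contact_force: [0.4, 0.0, 0.3]
grip_width: 0.0854
gripper_force: 0.0
```

Request:
step_arm(rows=[[0.018,0.063,0,0,0,0.034],[0.036,0.126,0,0,0,0.068],[0.054,0.19,0,0,0,0.102],[0.072,0.253,0,0,0,0.136],[0.09,0.317,0,0,0,0.17]])

```text
clock: 1.77
tcp_pos: [0.2972, -0.0042, 0.2993]
orientation: [2.345, 2.089, 0.0]
contact_force: [0.9, -0.5, -0.5]
grip_width: 0.0852
gripper_force: 0.0
```

Request:
step_arm(rows=[[0.02,0.06,0,0,0,0.03],[0.04,0.12,0,0,0,0.04],[0.06,0.18,0,0,0,0.04],[0.08,0.22,0,0,0,0.04],[0.08,0.22,0,0,0,0.04]])

```text
clock: 2.18
tcp_pos: [0.3468, 0.1311, 0.3]
orientation: [-2.207, -2.234, -0.006]
contact_force: [-0.0, -0.5, 0.1]
grip_width: 0.0856
gripper_force: 0.0
```

Request:
step_arm(rows=[[0.034,0.02,-0.03,-0.038,0,0],[0.068,0.04,-0.07,-0.076,0,0],[0.102,0.05,-0.12,-0.114,0,0],[0.136,0.05,-0.17,-0.152,0,0],[0.168,0.05,-0.22,-0.19,0,0]])

```text
clock: 2.6
tcp_pos: [0.4381, 0.1552, 0.1822]
orientation: [1.94, 1.944, -0.495]
contact_force: [1.6, -0.7, 1.8]
grip_width: 0.0854
gripper_force: 0.0
```

Request:
step_arm(rows=[[0,0,-0.03,0,0,0],[0,0,-0.03,0,0,0]])

```text
clock: 2.77
tcp_pos: [0.4327, 0.1552, 0.1579]
orientation: [1.937, 1.962, -0.513]
contact_force: [-0.2, -1.0, 0.2]
grip_width: 0.0854
gripper_force: 0.0
```

```bash
python3 - <<'E'
from h import *
W=cam("wrist"); im=eyes.grab_frame("wrist")[:,:,::-1].copy(); np.savez("w1.npz",K=W[0],k=W[1],E=W[2]); o=r.get_obs()
print(o["tcp_pos"],R.from_rotvec(o["orientation"]).as_matrix(),o["joints"])
cv2.imwrite("pics/w1.png",im)
for P in [(.4515,.1045,.03),(.4515,.0865,.03)]: print(proj(W,np.array(P)))
E
```

```text
[0.4338 0.1546 0.1619] [[-0.0118  0.9999 -0.0097]
 [ 0.8791  0.0057 -0.4766]
 [-0.4765 -0.0142 -0.8791]] [-0.0579  0.5417 -0.853   1.9607  0.7018  1.3502 -1.2609]
[349.3186 172.4025]
[348.0791 187.9042]
```

View pics/w1.png

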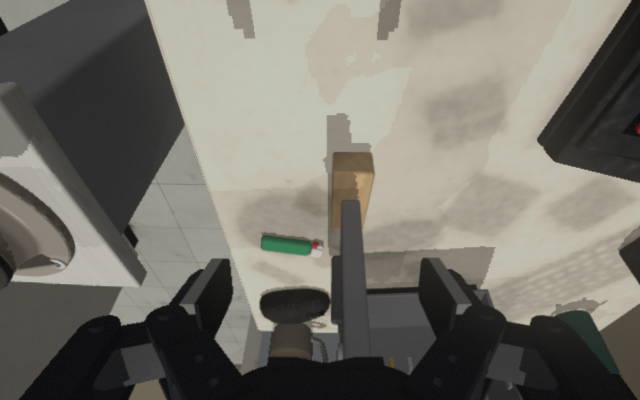

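Wrist view: the heel face runs from about row 153 (bottom edge) to row 172 (top edge), columns 333 to 373, and the door's edge starts at (350,200). I'll measure this by colour.

```bash
python3 - <<'E'
from h import *
d=np.load("w1.npz"); W=(d["K"],float(d["k"]),d["E"])
im=cv2.imread("pics/w1.png"); hsv=cv2.cvtColor(im,cv2.COLOR_BGR2HSV)
m=((hsv[...,0]>8)&(hsv[...,0]<25)&(hsv[...,1]>90)).astype(np.uint8); m[:140]=0;m[260:]=0;m[:,:320]=0;m[:,390:]=0
for v in range(148,240,4):
    u=np.where(m[v])[0]
    if len(u): print(v,u.min(),u.max(),im[v,u.min()+8])
v=np.where(m.any(1))[0];print(v.min())
print([onz(W,p,0) for p in [(332.5,v.min()-.5),(373,v.min()-.5)]])
print("z.03 edges at 176",[onz(W,p,.029) for p in [(332.5,174),(374,174)]])
E
```

```text
156 352 369 [ 71  94 111]
160 345 369 [ 69  91 108]
164 338 371 [ 69  91 108]
168 334 372 [ 69  92 109]
172 334 372 [ 79 106 126]
176 333 372 [ 76 102 121]
180 333 371 [ 76 102 122]
184 333 371 [ 74 100 120]
188 333 370 [ 73  98 118]
192 333 369 [ 68  91 109]
196 333 368 [ 67  90 109]
200 333 367 [ 66  86 102]
204 332 366 [65 84 99]
208 333 365 [63 70 76]
212 332 364 [ 64  84 100]
216 332 364 [ 65  84 101]
220 332 363 [ 64  84 100]
224 332 362 [ 65  84 101]
153
[array([0.4373, 0.102 , 0.    ]), array([0.4741, 0.1029, 0.    ])]
z.03 edges at 176 [array([0.4375, 0.1015, 0.029 ]), array([0.4725, 0.1024, 0.029 ])]
```

Request:
step_arm(rows=[[0.01,0,0,0,0,0],[0.02,-0.01,-0.02,0,0,0],[0.02,-0.03,-0.05,-0.01,0,0],[0.02,-0.05,-0.08,-0.02,0,0],[0.02,-0.05,-0.08,-0.03,0,0]])

```text
clock: 3.23
tcp_pos: [0.4483, 0.1191, 0.1175]
orientation: [1.887, 1.883, -0.58]
contact_force: [-0.6, -1.1, -1.0]
grip_width: 0.0851
gripper_force: 0.0
```

Request:
step_arm(rows=[[0,0,0,0,0,0],[0,0,0,0,0,0],[0,0,0,0,0,0]])

```text
clock: 3.48
tcp_pos: [0.4487, 0.1245, 0.1189]
orientation: [1.886, 1.89, -0.572]
contact_force: [0.4, -0.4, 0.8]
grip_width: 0.0853
gripper_force: 0.0
```

```bash
cat > wm.py <<'E'
from h import *
o=r.get_obs(); W=cam("wrist"); im=eyes.grab_frame("wrist")[:,:,::-1].copy(); np.savez("w2.npz",K=W[0],k=W[1],E=W[2])
cv2.imwrite("pics/w2.png",im)
Rm=R.from_rotvec(o["orientation"]).as_matrix()
print(o["tcp_pos"],"toolz",Rm[:,2],"tooly",Rm[:,1],"tilt",np.degrees(np.arccos(-Rm[2,2])),"qd",abs(o["qvel"]).max(),o["joints"])
hsv=cv2.cvtColor(im,cv2.COLOR_BGR2HSV)
m=((hsv[...,0]>8)&(hsv[...,0]<25)&(hsv[...,1]>90)).astype(np.uint8)
n,l,s,c=cv2.connectedComponentsWithStats(m)
for i in np.argsort(-s[1:,4])[:3]+1: print(s[i],c[i])
i=1+np.argmax(s[1:,4]); x,y,w,h,_=s[i]
for v in range(y,y+h,4):
    u=np.where(l[v]==i)[0]; print(v,u.min(),u.max(),im[v,int(u.mean())], onz(W,((u.min()+u.max())/2,v),.028)) if len(u) else 0
E
python3 wm.py
```

```text
[0.4487 0.1245 0.1189] toolz [-0.0009 -0.5537 -0.8327] tooly [ 1.      0.0017 -0.0022] tilt 33.621511492554255 qd 0.00915651341929857 [-0.0996  0.6281 -0.7785  1.9785  0.805   1.3538 -1.3298]
[ 309  139   50   84 2920] [333.4959 173.5815]
[607 368  15  18  73] [613.8082 374.9452]
[383 354   6  13  61] [385.1311 359.8361]
139 331 355 [62 83 98] [0.4604 0.1255 0.028 ]
143 324 356 [ 67  90 108] [0.4587 0.1222 0.028 ]
147 312 356 [ 67  88 105] [0.455  0.1189 0.028 ]
151 312 356 [ 68  90 108] [0.455  0.1154 0.028 ]
155 311 357 [ 68  92 109] [0.4551 0.1119 0.028 ]
159 309 357 [ 66  89 107] [0.4545 0.1082 0.028 ]
163 309 358 [ 70  95 114] [0.4549 0.1045 0.028 ]
167 309 358 [ 76 104 125] [0.455  0.1007 0.028 ]
171 309 358 [ 73  99 120] [0.4551 0.0968 0.028 ]
175 310 357 [ 72  97 118] [0.4552 0.0927 0.028 ]
179 310 356 [ 65  87 105] [0.4549 0.0886 0.028 ]
183 310 356 [ 63  85 103] [0.455  0.0843 0.028 ]
187 311 355 [ 63  86 104] [0.4551 0.0799 0.028 ]
191 311 354 [ 64  86 104] [0.4548 0.0754 0.028 ]
195 311 353 [66 75 83] [0.4545 0.0708 0.028 ]
199 312 353 [72 74 76] [0.455 0.066 0.028]
203 312 352 [72 73 76] [0.4547 0.061  0.028 ]
207 313 351 [71 72 74] [0.4548 0.056  0.028 ]
211 313 351 [70 71 74] [0.4549 0.0507 0.028 ]
215 313 350 [71 73 74] [0.4546 0.0453 0.028 ]
219 314 349 [71 72 74] [0.4546 0.0397 0.028 ]
```

Request:
step_arm(rows=[[0.01,-0.015,-0.045,0,0,0],[0.01,-0.03,-0.09,0,0,0],[0.01,-0.045,-0.125,0,0,0],[0.01,-0.06,-0.15,0,0,0],[0.01,-0.069,-0.16,0,0,0]])

```text
clock: 3.95
tcp_pos: [0.4532, 0.0818, 0.02]
orientation: [1.884, 1.892, -0.579]
contact_force: [-1.2, -0.0, 1.0]
grip_width: 0.0857
gripper_force: 0.0
```

Request:
step_arm(rows=[[0,0,0,0,0,0],[0,0,0,0,0,0],[0,0,0,0,0,0]])

```text
clock: 4.2
tcp_pos: [0.4542, 0.0844, 0.0221]
orientation: [1.884, 1.893, -0.574]
contact_force: [0.1, 0.8, -0.0]
grip_width: 0.0855
gripper_force: 0.0
```

Request:
step_arm(rows=[[0,0,0,0,0,0],[0,0,0,0,0,0],[0,0,0,0,0,0],[0,0,0,0,0,0],[0,0,0,0,0,0]], jaw=1, squeeze=70)

```text
clock: 4.62
tcp_pos: [0.4539, 0.0839, 0.0215]
orientation: [1.883, 1.893, -0.576]
contact_force: [-1.4, 1.4, 6.4]
grip_width: 0.0342
gripper_force: 70.5
```

Request:
step_arm(rows=[[0,0,0,0,0,0],[0,0,0,0,0,0],[0,0,0,0,0,0],[0,0,0,0,0,0],[0,0,0,0,0,0]])

```text
clock: 5.03
tcp_pos: [0.4539, 0.0839, 0.0215]
orientation: [1.883, 1.893, -0.576]
contact_force: [0.3, 1.6, 5.5]
grip_width: 0.0345
gripper_force: 70.4
```

Request:
step_arm(rows=[[0,0.004,0,0,0,0],[0,0.008,0,0,0,0],[0,0.012,0,0,0,0],[0,0.016,0,0,0,0],[0,0.016,0,0,0,0]])

```text
clock: 5.45
tcp_pos: [0.4531, 0.0897, 0.0215]
orientation: [1.881, 1.887, -0.585]
contact_force: [-0.4, -7.1, 4.6]
grip_width: 0.0342
gripper_force: 70.1
```

Request:
step_arm(rows=[[0,0,0,0,0,0],[0,0,0,0,0,0],[0,0,0,0,0,0],[0,0,0,0,0,0],[0,0,0,0,0,0]])

```text
clock: 5.87
tcp_pos: [0.4531, 0.0897, 0.0215]
orientation: [1.882, 1.887, -0.585]
contact_force: [-0.8, -7.6, 4.8]
grip_width: 0.0341
gripper_force: 70.1
```

```bash
python3 - <<'E'
from h import *
C=cam("scene"); a=cv2.imread("pics/scene0.png"); b=eyes.grab_frame("scene")[:,:,::-1].copy(); cv2.imwrite("pics/s3.png",b)
cr=np.vstack([x[80:250,325:425] for x in (a,b)]) if 0 else np.hstack([x[130:250,325:400] for x in (a,b)])
cv2.imwrite("pics/s3c.png",cv2.resize(cr,None,fx=5,fy=5,interpolation=cv2.INTER_CUBIC))
E
```

```text
(no output)
```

View pics/s3c.png

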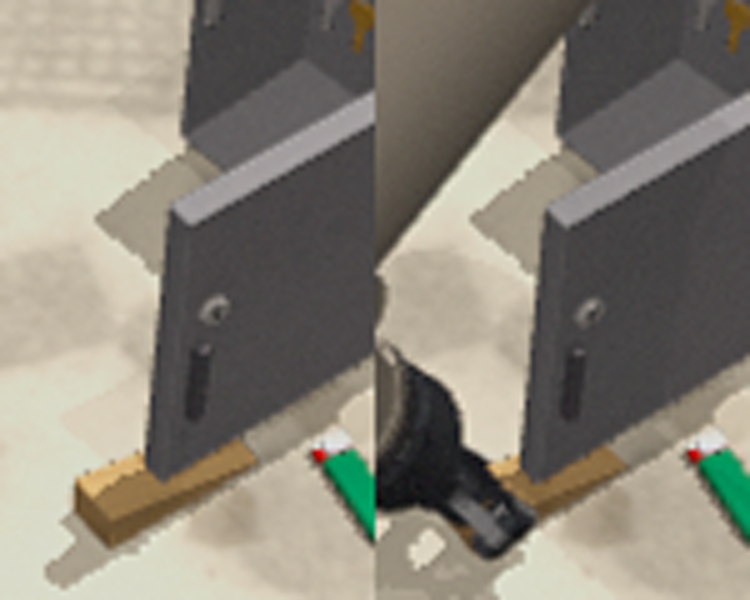

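After the first tug the crop shows the gripper on the heel, and the tip and door look almost unchanged. I'll quantify that from the images.

```bash
cat > df.py <<'E'
from h import *
import sys
a=cv2.imread("pics/scene0.png"); b=eyes.grab_frame("scene")[:,:,::-1].copy()
def sub(box):
    x0,y0,x1,y1=box; A=[cv2.cvtColor(cv2.resize(i[y0:y1,x0:x1],None,fx=4,fy=4,interpolation=cv2.INTER_CUBIC),cv2.COLOR_BGR2GRAY).astype(np.float32) for i in (a,b)]
    (s,c)=cv2.phaseCorrelate(A[0],A[1],cv2.createHanningWindow(A[0].shape[::-1],cv2.CV_32F)); return np.array(s)/4,c
print("lock",sub((360,185,376,218))); print("door mid",sub((358,135,420,218)))
def tip(i):
    h=cv2.cvtColor(i,cv2.COLOR_BGR2HSV); m=(h[...,0]>8)&(h[...,0]<25)&(h[...,1]>90); m[:210]=0;m[245:]=0;m[:,:362]=0;m[:,385:]=0
    v,u=np.where(m); return len(u),u.max(),u.mean(),v.mean()
print(tip(a),tip(b))
C=cam("scene"); p=np.array([.436,.0,0]); print("1cm wedge px",proj(C,p+[0,.01,0])-proj(C,p)); q=np.array([.446,.05,.12]); print("1mm door px",proj(C,q-[0,0,.001])-proj(C,q))
E
python3 df.py
```

```text
lock (array([0.0059, 0.1202]), 0.42498767420097633)
door mid (array([0.0077, 0.0194]), 0.4766989798651801)
(95, np.int64(375), np.float64(367.8315789473684), np.float64(223.61052631578949)) (87, np.int64(374), np.float64(367.35632183908046), np.float64(224.26436781609195))
1cm wedge px [-2.7789  1.6165]
1mm door px [-0.0292  0.2416]
```

Request:
step_arm(rows=[[0,0.003,0,0,0,0],[0,0.006,0,0,0,0],[0,0.01,0,0,0,0],[0,0.013,0,0,0,0],[0,0.013,0,0,0,0]])

```text
clock: 6.38
tcp_pos: [0.4529, 0.0971, 0.0215]
orientation: [1.881, 1.886, -0.586]
contact_force: [-0.8, -8.6, 6.3]
grip_width: 0.0347
gripper_force: 70.1
```

Request:
step_arm(rows=[[0,0,0,0,0,0],[0,0,0,0,0,0],[0,0,0,0,0,0],[0,0,0,0,0,0],[0,0,0,0,0,0]])

```text
clock: 6.8
tcp_pos: [0.4529, 0.0971, 0.0215]
orientation: [1.882, 1.887, -0.586]
contact_force: [-1.7, -7.1, 5.8]
grip_width: 0.0341
gripper_force: 70.1
```

```bash
python3 df.py
```

```text
lock (array([0.0097, 1.1213]), 1.0028825097613865)
door mid (array([-0.0216,  0.9858]), 0.40230573806762693)
(95, np.int64(375), np.float64(367.8315789473684), np.float64(223.61052631578949)) (68, np.int64(372), np.float64(366.2352941176471), np.float64(225.30882352941177))
1cm wedge px [-2.7789  1.6165]
1mm door px [-0.0292  0.2416]
```

Request:
step_arm(rows=[[0,0.003,0,0,0,0],[0,0.006,0,0,0,0],[0,0.01,0,0,0,0],[0,0.013,0,0,0,0],[0,0.013,0,0,0,0]])

```text
clock: 7.27
tcp_pos: [0.4529, 0.1049, 0.0215]
orientation: [1.881, 1.886, -0.586]
contact_force: [-0.4, -9.0, 5.5]
grip_width: 0.0348
gripper_force: 70.1
```

Request:
step_arm(rows=[[0,0,0,0,0,0],[0,0,0,0,0,0],[0,0,0,0,0,0],[0,0,0,0,0,0]])

```text
clock: 7.6
tcp_pos: [0.4529, 0.1049, 0.0215]
orientation: [1.881, 1.887, -0.586]
contact_force: [-0.3, -7.8, 6.4]
grip_width: 0.0344
gripper_force: 70.0
```

Request:
step_arm(rows=[[0,0.003,0,0,0,0],[0,0.006,0,0,0,0],[0,0.01,0,0,0,0],[0,0.013,0,0,0,0],[0,0.013,0,0,0,0]])

```text
clock: 8.02
tcp_pos: [0.4534, 0.1152, 0.0215]
orientation: [1.882, 1.89, -0.581]
contact_force: [-0.4, -3.2, 5.7]
grip_width: 0.0349
gripper_force: 70.4
```

Request:
step_arm(rows=[[0,0,0,0,0,0],[0,0,0,0,0,0],[0,0,0,0,0,0],[0,0,0,0,0,0]])

```text
clock: 8.35
tcp_pos: [0.4534, 0.1152, 0.0215]
orientation: [1.882, 1.89, -0.58]
contact_force: [-0.3, -1.5, 6.3]
grip_width: 0.0342
gripper_force: 70.4
```

```bash
python3 df.py
```

```text
lock (array([0.0248, 1.1351]), 0.7283267032217097)
door mid (array([0.0054, 0.9975]), 0.3911778227064345)
(95, np.int64(375), np.float64(367.8315789473684), np.float64(223.61052631578949)) (28, np.int64(367), np.float64(363.82142857142856), np.float64(227.0))
1cm wedge px [-2.7789  1.6165]
1mm door px [-0.0292  0.2416]
```

The pull force dropped, so the door is on its pins. I'll draw the wedge the rest of the way.

Request:
step_arm(rows=[[0,0.007,0,0,0,0],[0,0.014,0,0,0,0],[0,0.02,0,0,0,0],[0,0.02,0,0,0,0]])

```text
clock: 8.73
tcp_pos: [0.4535, 0.128, 0.0215]
orientation: [1.882, 1.891, -0.579]
contact_force: [-1.7, -1.2, 8.0]
grip_width: 0.0346
gripper_force: 70.5
```

Request:
step_arm(rows=[[0,0.007,0,0,0,0],[0,0.014,0,0,0,0],[0,0.02,0,0,0,0],[0,0.02,0,0,0,0]])

```text
clock: 9.07
tcp_pos: [0.4534, 0.14, 0.0215]
orientation: [1.882, 1.891, -0.58]
contact_force: [-0.6, -0.7, 7.0]
grip_width: 0.0342
gripper_force: 70.5
```

Request:
step_arm(rows=[[0,0.007,0,0,0,0],[0,0.014,0,0,0,0],[0,0.02,0,0,0,0],[0,0.02,0,0,0,0]])

```text
clock: 9.4
tcp_pos: [0.4535, 0.152, 0.0215]
orientation: [1.882, 1.891, -0.579]
contact_force: [-0.1, -1.2, 8.6]
grip_width: 0.0344
gripper_force: 70.5
```

Request:
step_arm(rows=[[0,0.01,0,0,0,0],[0,0.02,0,0,0,0],[0,0.03,0.01,0,0,0],[0,0.04,0.02,0,0,0],[0,0.04,0.02,0,0,0]])

```text
clock: 9.82
tcp_pos: [0.4536, 0.1788, 0.0338]
orientation: [1.883, 1.896, -0.573]
contact_force: [-0.7, 0.8, -0.3]
grip_width: 0.0343
gripper_force: 69.8
```

```bash
python3 df.py; python3 wm.py | head -3; python3 - <<'E'
import sys; sys.argv=['x']
from h import *
b=eyes.grab_frame("scene")[:,:,::-1]; cv2.imwrite("pics/s4.png",b)
E
```

```text
lock (array([-0.0139,  1.1184]), 0.7441086279021369)
door mid (array([0.0348, 0.9967]), 0.4374007052951389)
[0.4536 0.1779 0.0334] toolz [-0.0021 -0.5537 -0.8327] tooly [ 1.      0.0043 -0.0055] tilt 33.623223180894605 qd 0.01950893072580638 [-0.2241  0.8115 -0.7265  1.9148  0.8818  1.3171 -1.4655]
[ 280  211   91   95 7399] [325.4678 256.4424]
[289 213   1   1   1] [289. 213.]Traceback (most recent call last):
  File "df.py", line 11, in <module>
    print(tip(a),tip(b))
                 ~~~^^^
  File "df.py", line 10, in tip
    v,u=np.where(m); return len(u),u.max(),u.mean(),v.mean()
                                   ~~~~~^^
    return umr_maximum(a, axis, None, out, keepdims, initial, where)
ValueError: zero-size array to reduction operation maximum which has no identity
```

Request:
step_arm(rows=[[0,0.01,0.03,0,0,0],[0,0.03,0.07,0,0,0],[0,0.06,0.11,0,0,0],[0,0.09,0.15,0,0,0],[0,0.1,0.15,0,0,0]])

```text
clock: 10.38
tcp_pos: [0.4542, 0.2413, 0.1281]
orientation: [1.885, 1.896, -0.566]
contact_force: [0.7, 1.5, -0.3]
grip_width: 0.0349
gripper_force: 69.8
```

Request:
step_arm(rows=[[0.01,0.05,0,0,0,0.02],[0.025,0.1,0,0,0,0.04],[0.04,0.15,0,0,0,0.06],[0.06,0.2,0,0,0,0.08],[0.068,0.24,0,0,0,0.08]])

```text
clock: 10.8
tcp_pos: [0.494, 0.3825, 0.1236]
orientation: [1.605, 2.091, -0.494]
contact_force: [0.1, -0.2, 0.0]
grip_width: 0.0345
gripper_force: 69.9
```

Request:
step_arm(rows=[[0,0,0,0,0,0],[0,0,0,0,0,0],[0,0,0,0,0,0]])

```text
clock: 11.05
tcp_pos: [0.494, 0.3795, 0.123]
orientation: [1.61, 2.086, -0.497]
contact_force: [0.4, -0.2, -1.1]
grip_width: 0.0345
gripper_force: 69.9
```

```bash
python3 - <<'E'
from h import *
W=cam("wrist"); o=r.get_obs(); Rm=R.from_rotvec(o["orientation"]).as_matrix(); print(o["tcp_pos"],Rm[:,2],Rm[:,1],Rm[:,0],o["joints"])
im=eyes.grab_frame("wrist")[:,:,::-1].copy(); np.savez("w3.npz",K=W[0],k=W[1],E=W[2])
t=np.radians(104.6); X=np.array([np.cos(t),np.sin(t)]);Y=np.array([-X[1],X[0]]); c=np.array([.481,.361])
for a,b in [(1,1),(1,-1),(-1,-1),(-1,1)]:
    p=c+a*.11*X+b*.065*Y; q=proj(W,np.append(p,.024)); print(a,b,q); cv2.circle(im,tuple(int(v) for v in q),4,(0,0,255),1) if abs(q).max()<3000 else 0
cv2.imwrite("pics/w3.png",im)
E
```

```text
[0.494  0.3795 0.123 ] [ 0.1342 -0.54   -0.8309] [ 0.9678  0.2515 -0.0071] [-0.2128  0.8033 -0.5563] [-0.4725  0.8561 -0.7899  1.5424  0.8766  1.5903 -1.2439]
1 1 [137.2501 -38.5698]
1 -1 [436.179  -41.6605]
-1 -1 [375.9152 236.2856]
-1 1 [238.5776 235.3227]
```

View pics/w3.png

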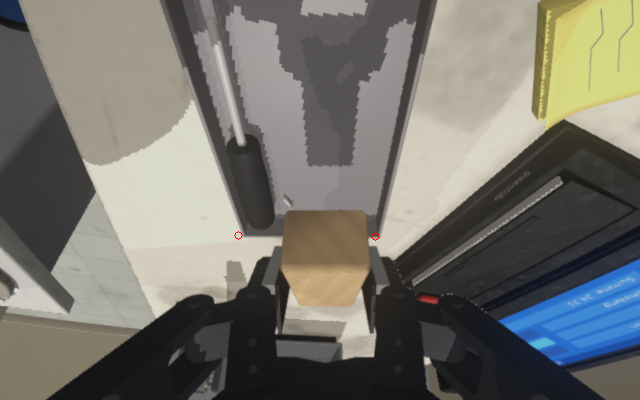

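The wrist view shows the tray's far corners at (243,236) and (378,236), within 5 px of the prediction, with the driver on the left. The wedge heel is centred over free floor, so I'm lowering it.

Request:
step_arm(rows=[[0.004,0,-0.04,0,0,0],[0.004,0,-0.08,0,0,0],[0.004,0,-0.115,0,0,0],[0.004,0,-0.14,0,0,0],[0.004,0,-0.153,0,0,0]])

```text
clock: 11.52
tcp_pos: [0.4965, 0.3783, 0.0294]
orientation: [1.61, 2.086, -0.5]
contact_force: [0.4, 0.4, -1.5]
grip_width: 0.0344
gripper_force: 69.9
```

Request:
step_arm(rows=[[0,0,0,0,0,0],[0,0,0,0,0,0],[0,0,0,0,0,0]])

```text
clock: 11.77
tcp_pos: [0.497, 0.3809, 0.0324]
orientation: [1.611, 2.087, -0.493]
contact_force: [0.1, 0.1, 0.2]
grip_width: 0.0342
gripper_force: 69.9
```

Request:
step_arm(rows=[[0,0,-0.004,0,0,0],[0,0,-0.008,0,0,0],[0,0,-0.011,0,0,0],[0,0,-0.011,0,0,0],[0,0,-0.011,0,0,0]])

```text
clock: 12.18
tcp_pos: [0.4967, 0.3805, 0.0247]
orientation: [1.61, 2.087, -0.495]
contact_force: [-0.5, 0.6, 0.5]
grip_width: 0.0345
gripper_force: 69.9
```

Request:
step_arm(rows=[[0,0,-0.001,0,0,0],[0,0,-0.001,0,0,0],[0,0,-0.001,0,0,0],[0,0,-0.001,0,0,0]], jaw=0.48)

```text
clock: 12.52
tcp_pos: [0.4966, 0.3803, 0.0239]
orientation: [1.61, 2.087, -0.496]
contact_force: [-0.1, 0.1, -0.2]
grip_width: 0.0445
gripper_force: 0.0
```

Request:
step_arm(rows=[[-0.003,0.01,0.017,0,0,0],[-0.008,0.03,0.05,0,0,0],[-0.015,0.06,0.09,0,0,0],[-0.022,0.09,0.14,0,0,0],[-0.025,0.1,0.17,0,0,0]])

```text
clock: 12.93
tcp_pos: [0.4799, 0.4445, 0.1296]
orientation: [1.61, 2.092, -0.49]
contact_force: [-0.2, 0.1, 0.1]
grip_width: 0.0445
gripper_force: 0.0
```

```bash
python3 - <<'E'
from h import *
b=eyes.grab_frame("wrist")[:,:,::-1]; cv2.imwrite("pics/w4.png",b)
W=cam("wrist"); o=r.get_obs(); print(o["tcp_pos"],o["joints"])
hsv=cv2.cvtColor(b,cv2.COLOR_BGR2HSV)
m=((hsv[...,0]>8)&(hsv[...,0]<25)&(hsv[...,1]>90)).astype(np.uint8)
n,l,s,c=cv2.connectedComponentsWithStats(m); i=1+np.argmax(s[1:,4]); print(s[i])
cn=max(cv2.findContours((l==i).astype(np.uint8),0,1)[0],key=cv2.contourArea); ap=cv2.approxPolyDP(cn,3,True)[:,0]
t=np.radians(104.6); X=np.array([np.cos(t),np.sin(t)]);Y=np.array([-X[1],X[0]]); f=np.array([.504,.3665])
for p in ap: q=onz(W,p,.003)[:2]-f; q2=onz(W,p,.033)[:2]-f; print(p,q@X,q@Y,'|',q2@X,q2@Y)
E
```

```text
[0.4802 0.4461 0.1326] [-0.5699  0.8995 -0.7926  1.4191  0.8631  1.6564 -1.2566]
[ 303  157   46   74 2200]
[309 158] 0.03158632592043889 0.015889975081791994 | 0.05981259161860808 0.013825940944831467
[303 179] 0.006112175492384714 0.022139246567703934 | 0.03822095870265966 0.01912276041274652
[307 214] -0.04566907273603392 0.020703563517192783 | -0.005668304919115154 0.017905889942509117
[316 212] -0.04226314725220457 0.011523047983727167 | -0.0027814768384844158 0.010124577590696435
[323 225] -0.06495258678392664 0.0045569130959323655 | -0.022012816891263234 0.004220151935165833
[319 230] -0.07440242173110494 0.008909175356302925 | -0.030022401661205955 0.007909085520812254
[342 230] -0.07423934399268645 -0.015958743518246794 | -0.029884178615274013 -0.01316871164613618
[348 184] -0.0002685526622395136 -0.018225857179263286 | 0.03281271788849773 -0.015090294314247275
[346 158] 0.03175134178340543 -0.014759056913778825 | 0.05995245739935485 -0.012151869382799137
```

The wedge lies flat in the tray with its centre about (-21, 0) mm in the tray frame. Next I move round to the door's outer face with the jaws shut.

Request:
step_arm(rows=[[-0.02,-0.02,0.05,0,0,0.03],[-0.04,-0.05,0.1,0,0,0.065],[-0.06,-0.08,0.15,0,0,0.1],[-0.08,-0.11,0.19,0,0,0.135],[-0.1,-0.14,0.2,0,0,0.17]], jaw=1)

```text
clock: 13.4
tcp_pos: [0.4207, 0.358, 0.2501]
orientation: [0.975, 2.389, -0.297]
contact_force: [-0.3, 0.8, 0.6]
grip_width: -0.0005
gripper_force: 0.0
```

Request:
step_arm(rows=[[-0.02,-0.06,0,0,0,0.035],[-0.04,-0.12,0,0,0,0.07],[-0.05,-0.18,0,0,0,0.105],[-0.06,-0.24,0,0,0,0.14],[-0.067,-0.3,0,0,0,0.175]])

```text
clock: 13.82
tcp_pos: [0.3817, 0.1921, 0.245]
orientation: [0.36, 2.541, -0.121]
contact_force: [0.1, -1.0, -0.0]
grip_width: 0.0003
gripper_force: 0.0
```

Request:
step_arm(rows=[[0,0,0,0,0,0.02],[0,0,0,0,0,0.04],[0,0,0,0,0,0.06],[0,0,0,0,0,0.06]])

```text
clock: 14.15
tcp_pos: [0.3831, 0.1927, 0.2468]
orientation: [0.126, 2.556, -0.049]
contact_force: [0.0, -0.4, 0.0]
grip_width: -0.0001
gripper_force: 0.0
```

```bash
cat > st.py <<'E'
from h import *
o=r.get_obs(); Rm=R.from_rotvec(o["orientation"]).as_matrix(); z=Rm[:,2]
print(o["clock"],o["tcp_pos"],"z",z,"az",np.degrees(np.arctan2(z[1],z[0])),"tilt",np.degrees(np.arccos(-z[2])),"x",Rm[:,0],o["joints"],o["contact_force"])
E
python3 st.py
```

```text
14.15 [0.3831 0.1927 0.2468] z [ 0.5468 -0.0624 -0.8349] az -6.509639561815745 tilt 33.39405672846227 x [-0.8311  0.0795 -0.5503] [ 0.2781 -0.0864 -1.1545  2.3567  0.7414  0.62    0.0132] [ 0.0302 -0.4163  0.0439]
```

Request:
step_arm(rows=[[0.004,-0.05,-0.01,0,0,0.015],[0.008,-0.1,-0.02,0,0,0.03],[0.012,-0.15,-0.04,0,0,0.045],[0.015,-0.2,-0.06,0,0,0.045],[0.02,-0.25,-0.08,0,0,0.045]])

```text
clock: 14.57
tcp_pos: [0.3808, 0.1375, 0.23]
orientation: [-0.013, 2.623, 0.003]
contact_force: [-0.5, -0.0, 0.2]
grip_width: -0.0002
gripper_force: 0.0
```

Request:
step_arm(rows=[[0,0,0,0,0,0],[0,0,0,0,0,0],[0,0,0,0,0,0]])

```text
clock: 14.82
tcp_pos: [0.3812, 0.1376, 0.2303]
orientation: [-0.011, 2.622, 0.003]
contact_force: [-0.9, 0.9, -0.1]
grip_width: -0.0003
gripper_force: 0.0
```

```bash
python3 st.py
```

```text
14.8167 [0.3812 0.1376 0.2303] z [ 0.4969  0.0042 -0.8678] az 0.48966186220137264 tilt 29.794888985499767 x [-0.8678 -0.0071 -0.4969] [ 0.6671 -0.2483 -1.1967  2.4252  0.107   0.3618  0.9156] [-0.9224  0.898  -0.1295]
```

Leaning outwards at that radius meets the elbow limit. I'll stand the tool upright for the start of the push and lean it back as the door closes.

```bash
cat > rot.py <<'E'
from h import *
import sys
def target(daz,tilt,xsign=1):  # tool z leans towards azimuth daz by tilt; tool x horizontally opposite daz (A family)
    a,t=np.radians(daz),np.radians(tilt)
    z=np.array([np.cos(a)*np.sin(t),np.sin(a)*np.sin(t),-np.cos(t)]); x=np.array([-np.cos(a)*np.cos(t),-np.sin(a)*np.cos(t),-np.sin(t)])
    return np.array([x,np.cross(z,x),z]).T
if __name__=="__main__":
    o=r.get_obs(); Rc=R.from_rotvec(o["orientation"]).as_matrix()
    for a in sys.argv[1:]:
        d,t=map(float,a.split(",")); T=target(d,t); print(a,"turn/pi",R.from_matrix(T@Rc.T).as_rotvec()/np.pi); Rc=T
E
python3 rot.py -84,0 -84,5
```

```text
-84,0 turn/pi [ 0.1206  0.1352 -0.4578]
-84,5 turn/pi [-0.0276 -0.0029  0.    ]
```

Request:
step_arm(rows=[[0.005,0.005,0.02,0.0093,0.0104,-0.0352],[0.01,0.01,0.04,0.0186,0.0208,-0.0704],[0.01,0.01,0.05,0.0278,0.0312,-0.1056],[0.01,0.01,0.05,0.0371,0.0416,-0.1409],[0.01,0.01,0.05,0.0464,0.052,-0.1761]])

```text
clock: 15.23
tcp_pos: [0.3873, 0.1446, 0.2612]
orientation: [0.795, 2.687, 0.001]
contact_force: [0.1, -0.0, -0.7]
grip_width: -0.0001
gripper_force: 0.0
```

Request:
step_arm(rows=[[0,0,0,0.0093,0.0104,-0.0352],[0,0,0,0.0186,0.0208,-0.0704],[0,0,0,0.0278,0.0312,-0.1056],[0,0,0,0.0371,0.0416,-0.1409],[0,0,0,0.0464,0.052,-0.1761]])

```text
clock: 15.65
tcp_pos: [0.3876, 0.144, 0.2601]
orientation: [1.566, 2.556, -0.0]
contact_force: [-0.1, 0.2, 0.2]
grip_width: -0.0004
gripper_force: 0.0
```

Request:
step_arm(rows=[[0,0,0,0.0093,0.0104,-0.0352],[0,0,0,0.0186,0.0208,-0.0704],[0,0,0,0.0278,0.0312,-0.1056],[0,0,0,0.0278,0.0312,-0.1056],[0,0,0,0.0278,0.0312,-0.1056]])

```text
clock: 16.07
tcp_pos: [0.3875, 0.1435, 0.26]
orientation: [2.041, 2.366, -0.001]
contact_force: [-0.5, 0.1, 0.3]
grip_width: 0.0004
gripper_force: 0.0
```

```bash
python3 st.py; python3 rot.py -84,0
```

```text
16.0667 [0.3875 0.1435 0.26  ] z [ 0.0119 -0.0113 -0.9999] az -43.650623745718896 tilt 0.9410231291887141 x [-0.1466  0.9891 -0.013 ] [ 0.706   0.1797 -1.2981  2.0682  0.2207  1.0317 -0.5547] [-0.523   0.1344  0.3058]
-84,0 turn/pi [ 0.0037  0.0037 -0.0135]
```

Request:
step_arm(rows=[[0.01,-0.04,-0.01,0,0,0],[0.015,-0.08,-0.03,0,0,0],[0.02,-0.12,-0.05,0,0,0],[0.02,-0.16,-0.075,0,0,0],[0.02,-0.18,-0.1,0,0,0]])

```text
clock: 16.48
tcp_pos: [0.3992, 0.0328, 0.1996]
orientation: [2.041, 2.363, -0.004]
contact_force: [-0.0, 1.2, -0.3]
grip_width: -0.0002
gripper_force: 0.0
```

```bash
python3 st.py; python3 - <<'E'
from h import *
b=eyes.grab_frame("scene")[:,:,::-1]; cv2.imwrite("pics/s5.png",cv2.resize(b[40:300,300:560],None,fx=2.3,fy=2.3))
E
```

```text
16.4833 [0.3992 0.0328 0.1996] z [ 0.0127 -0.0141 -0.9998] az -47.97375646165515 tilt 1.088508697890589 x [-0.1453  0.9893 -0.0158] [ 0.8558  0.2479 -1.2065  2.1703  0.3201  0.8994 -0.396 ] [-0.0245  1.2294 -0.2555]
```

View pics/s5.png

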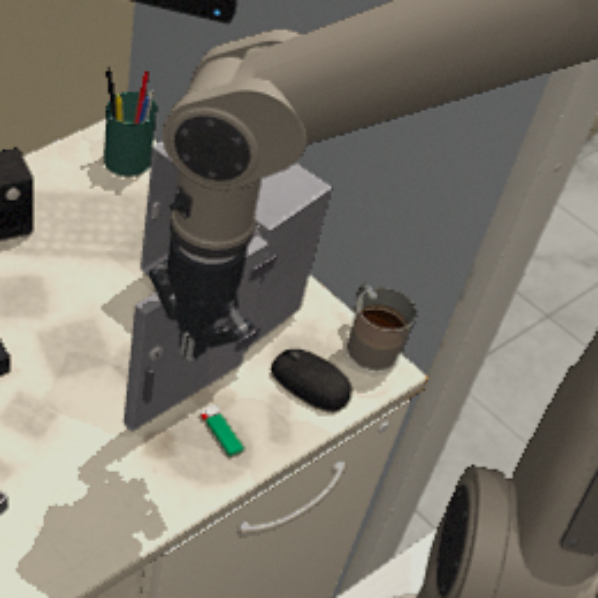

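The scene view shows the gripper upright in front of the door's outer face, right of the lock and near its top. I'll compute the arc.

```bash
python3 - <<'E'
from h import *
H=np.array([.458,-.122]); p0=np.array([.3992,.0328])
ph=np.r_[91,np.linspace(88,6.4,28)]; prev=p0
for i,f in enumerate(ph):
    s=(91-f)/85; rho=.155-.035*s; h=.0145+.003*s; a=np.radians(f); P=H+rho*np.array([np.cos(a),np.sin(a)])+(.009+h)*np.array([-np.sin(a),np.cos(a)])
    print(i,round(f,1),P.round(4),((P-p0)/.6).round(3))
E
```

```text
0 91.0 [0.4318 0.0326] [ 0.054 -0.   ]
1 88.0 [0.4398 0.0325] [ 0.068 -0.001]
2 85.0 [0.4477 0.032 ] [ 0.081 -0.001]
3 82.0 [0.4556 0.0311] [ 0.094 -0.003]
4 78.9 [0.4633 0.0298] [ 0.107 -0.005]
5 75.9 [0.4709 0.0282] [ 0.12  -0.008]
6 72.9 [0.4783 0.0261] [ 0.132 -0.011]
7 69.9 [0.4856 0.0237] [ 0.144 -0.015]
8 66.8 [0.4926 0.0209] [ 0.156 -0.02 ]
9 63.8 [0.4995 0.0178] [ 0.167 -0.025]
10 60.8 [0.5061 0.0144] [ 0.178 -0.031]
11 57.8 [0.5125 0.0107] [ 0.189 -0.037]
12 54.8 [0.5186 0.0067] [ 0.199 -0.044]
13 51.7 [0.5244 0.0024] [ 0.209 -0.051]
14 48.7 [ 0.53   -0.0021] [ 0.218 -0.058]
15 45.7 [ 0.5353 -0.0069] [ 0.227 -0.066]
16 42.7 [ 0.5403 -0.0119] [ 0.235 -0.075]
17 39.6 [ 0.5449 -0.0171] [ 0.243 -0.083]
18 36.6 [ 0.5493 -0.0225] [ 0.25  -0.092]
19 33.6 [ 0.5533 -0.028 ] [ 0.257 -0.101]
20 30.6 [ 0.557  -0.0337] [ 0.263 -0.111]
21 27.6 [ 0.5603 -0.0396] [ 0.269 -0.121]
22 24.5 [ 0.5634 -0.0455] [ 0.274 -0.13 ]
23 21.5 [ 0.5661 -0.0515] [ 0.278 -0.141]
24 18.5 [ 0.5684 -0.0576] [ 0.282 -0.151]
25 15.5 [ 0.5704 -0.0637] [ 0.285 -0.161]
26 12.4 [ 0.5721 -0.0699] [ 0.288 -0.171]
27 9.4 [ 0.5735 -0.0761] [ 0.29  -0.182]
28 6.4 [ 0.5745 -0.0823] [ 0.292 -0.192]
```

Request:
step_arm(rows=[[0.02,0,0,0,0,0],[0.04,0,0,0,0,0],[0.054,0,0,0,0,0],[0.068,0,0,0,0,0],[0.081,-0.001,0,0,0,0]])

```text
clock: 16.95
tcp_pos: [0.4485, 0.0355, 0.2007]
orientation: [2.042, 2.366, -0.0]
contact_force: [-0.5, 0.9, 2.8]
grip_width: 0.0
gripper_force: 1.2
```

Request:
step_arm(rows=[[0.013,-0.002,0,0,0,0],[0.026,-0.004,0,0,0,0],[0.039,-0.007,0,0,0,0],[0.051,-0.01,0,0,0,0],[0.063,-0.014,0,0,0,0]])

```text
clock: 17.37
tcp_pos: [0.4867, 0.0261, 0.2005]
orientation: [2.045, 2.364, 0.001]
contact_force: [-1.1, 1.2, 3.8]
grip_width: -0.0
gripper_force: 1.7
```

```bash
python3 st.py
```

```text
17.3667 [0.4867 0.0261 0.2005] z [ 0.0122 -0.01   -0.9999] az -39.275754410906835 tilt 0.9066353904943951 x [-0.1439  0.9895 -0.0117] [ 0.7089  0.4138 -1.0902  1.9961  0.4582  0.9874 -0.4619] [-1.0603  1.2481  3.7589]
```

Request:
step_arm(rows=[[0.012,-0.005,0,-0.013,-0.001,0],[0.023,-0.01,0,-0.026,-0.002,0],[0.034,-0.016,0,-0.039,-0.004,0],[0.045,-0.022,0,-0.052,-0.005,0],[0.055,-0.029,0,-0.065,-0.007,0]])

```text
clock: 17.78
tcp_pos: [0.5191, 0.0073, 0.1999]
orientation: [1.942, 2.243, -0.214]
contact_force: [-2.6, 0.6, 0.0]
grip_width: 0.0002
gripper_force: 0.8
```

Request:
step_arm(rows=[[0.01,-0.007,0,-0.013,-0.001,0],[0.019,-0.014,0,-0.026,-0.002,0],[0.028,-0.022,0,-0.039,-0.004,0],[0.036,-0.031,0,-0.052,-0.005,0],[0.044,-0.039,0,-0.065,-0.007,0]])

```text
clock: 18.2
tcp_pos: [0.5455, -0.0156, 0.1998]
orientation: [1.829, 2.117, -0.401]
contact_force: [-1.0, 1.7, 0.1]
grip_width: -0.0001
gripper_force: 0.8
```

```bash
python3 st.py
```

```text
18.2 [ 0.5455 -0.0156  0.1998] z [ 0.0535 -0.4085 -0.9112] az -82.53763550029545 tilt 24.3311618340513 x [-0.1337  0.9013 -0.412 ] [ 0.362   0.4849 -0.8763  1.905   0.8222  1.2323 -0.7506] [-0.9899  1.7329  0.0551]
```

Request:
step_arm(rows=[[0.007,-0.009,0,-0.013,-0.001,0],[0.014,-0.018,0,-0.026,-0.002,0],[0.02,-0.028,0,-0.039,-0.004,0],[0.026,-0.038,0,-0.052,-0.005,0],[0.031,-0.047,0,-0.06,-0.006,0]])

```text
clock: 18.62
tcp_pos: [0.564, -0.0432, 0.1995]
orientation: [1.718, 1.994, -0.561]
contact_force: [1.1, 1.4, -1.4]
grip_width: -0.0003
gripper_force: 0.7
```

Request:
step_arm(rows=[[0.004,-0.008,0,0,0,0],[0.007,-0.016,0,0,0,0],[0.009,-0.024,0,0,0,0],[0.011,-0.032,0,0,0,0],[0.012,-0.036,0,0,0,0]])

```text
clock: 19.03
tcp_pos: [0.5711, -0.0662, 0.2006]
orientation: [1.721, 1.992, -0.559]
contact_force: [1.2, 1.9, 0.4]
grip_width: -0.0001
gripper_force: 0.6
```

```bash
python3 st.py
```

```text
19.0333 [ 0.5711 -0.0662  0.2006] z [ 0.0699 -0.5705 -0.8183] az -83.01688077627668 tilt 35.08597444028071 x [-0.1229  0.8091 -0.5746] [ 0.2903  0.5304 -0.7848  1.8845  0.9788  1.3283 -0.8021] [1.248  1.9116 0.4152]
```

Now slowly to the stop, watching the force.

Request:
step_arm(rows=[[0.001,-0.005,0,0,0,0],[0.001,-0.01,0,0,0,0],[0.002,-0.015,0,0,0,0],[0.002,-0.02,0,0,0,0],[0.002,-0.022,0,0,0,0]])

```text
clock: 19.45
tcp_pos: [0.5721, -0.0785, 0.2003]
orientation: [1.72, 1.993, -0.559]
contact_force: [0.4, 1.2, -0.3]
grip_width: -0.0005
gripper_force: 0.5
```

Request:
step_arm(rows=[[0,-0.002,0,0,0,0],[0,-0.004,0,0,0,0],[0,-0.006,0,0,0,0],[0,-0.008,0,0,0,0],[0,-0.008,0,0,0,0]])

```text
clock: 19.87
tcp_pos: [0.572, -0.0829, 0.2002]
orientation: [1.72, 1.994, -0.559]
contact_force: [0.4, 0.5, -0.5]
grip_width: 0.0003
gripper_force: 0.4
```

Request:
step_arm(rows=[[0,-0.003,0,0,0,0],[0,-0.006,0,0,0,0],[0,-0.009,0,0,0,0],[0,-0.012,0,0,0,0],[0,-0.012,0,0,0,0]])

```text
clock: 20.28
tcp_pos: [0.5727, -0.0864, 0.2002]
orientation: [1.718, 1.999, -0.551]
contact_force: [-0.9, 10.4, 1.7]
grip_width: 0.0001
gripper_force: 5.1
```

Firm stop at 10 N. I'll back off and check the door numerically.

Request:
step_arm(rows=[[0,0.01,0,0,0,0],[0,0.05,0,0,0,0],[-0.02,0.11,0,0,0,0],[-0.05,0.17,0,0,0,0],[-0.08,0.22,0.01,0,0,0]])

```text
clock: 20.7
tcp_pos: [0.5229, 0.0432, 0.2055]
orientation: [1.72, 1.994, -0.561]
contact_force: [0.6, 0.9, 0.5]
grip_width: 0.0002
gripper_force: 0.0
```

Request:
step_arm(rows=[[-0.03,0.06,0,0,0,0],[-0.06,0.12,0,0,0,0],[-0.06,0.12,0,0,0,0],[-0.06,0.12,0,0,0,0]])

```text
clock: 21.03
tcp_pos: [0.4875, 0.1161, 0.2063]
orientation: [1.714, 1.998, -0.557]
contact_force: [-0.4, -1.3, -0.4]
grip_width: -0.0
gripper_force: 0.0
```

```bash
python3 - <<'E'
from h import *
W=cam("wrist"); o=r.get_obs(); print(o["tcp_pos"])
w=eyes.grab_frame("wrist")[:,:,::-1].copy(); s=eyes.grab_frame("scene")[:,:,::-1].copy(); cv2.imwrite("pics/w6.png",w); cv2.imwrite("pics/s6.png",s)
a=cv2.imread("pics/scene0.png"); C=cam("scene")
# objects moved?
h=lambda i:cv2.cvtColor(i,cv2.COLOR_BGR2HSV)
for nm,f,box in [("lighter",lambda q:(q[...,0]>60)&(q[...,0]<85)&(q[...,1]>150),(380,210,415,245)),("notes",lambda q:(q[...,0]>22)&(q[...,0]<35)&(q[...,1]>130),(165,230,220,270)),("mouse",lambda q:q[...,2]<50,(410,185,458,222))]:
    x0,y0,x1,y1=box
    for i in (a,s):
        v,u=np.where(f(h(i))[y0:y1,x0:x1]); print(nm,len(u),u.mean()+x0,v.mean()+y0)
# door top free corner prediction when shut vs. 0.1 rad open
H=np.array([.458,-.122])-[.003,-.0015]
for k in (6.4,9.3,12.1):
    t=np.radians(k); u=np.array([np.cos(t),np.sin(t)]); n=np.array([-u[1],u[0]])
    print(k,[proj(C,np.append(H+.186*u+q*n,.228)).round(1) for q in (-.009,.009)],[proj(W,np.append(H+.186*u+q*n,.228)).round(1) for q in (-.009,.009)])
g=cv2.cvtColor(s,cv2.COLOR_BGR2GRAY); print("scene col gray, x=375, 392",g[95:130,375],g[105:150,395])
E
```

```text
[0.4875 0.1161 0.2063]
lighter 133 397.2406015037594 228.60902255639098
lighter 133 397.25563909774434 228.6315789473684
notes 736 191.30434782608697 251.3451086956522
notes 737 191.33514246947084 251.32293080054274
mouse 494 434.1437246963563 204.69635627530363
mouse 476 433.5735294117647 204.5861344537815
6.4 [array([368.5, 105.8]), array([363.8, 108.6])] [array([438.7, 394.1]), array([444.5, 391.8])]
9.3 [array([366. , 107.2]), array([361.5, 110.2])] [array([441.8, 392.9]), array([447. , 390.6])]
12.1 [array([363.7, 108.7]), array([359.4, 111.9])] [array([444.6, 391.8]), array([449.1, 389.3])]
scene col gray, x=375, 392 [ 70  64  63  57  70 135 162 158 160 159 158 159 161 162 160 119 132 160
 158 160 161 144  88  65  66  71  73  71  73  72  72  72  74  72  72] [160 161 162 162 163 162 161 162 163 163 164 163 162 161 161 161 162 164
 162 131 131 161 159 161 160 154 108  67  74  74  74  74  71  73  73  73
  72  76  73  74  72  72  72  74  74]
```

The mouse, lighter and notes haven't moved. The seam between door and cabinet is a uniform hairline, so the door is shut. Handing in.

```bash
python3 -c "
from bench import r
print(r.hand_in())"
```

```text
the job is handed in; nothing more can be done
None
```

The job is handed in (no verdict came back): the wedge lies flat in the tray, the door came down gently onto its pins and was pushed slowly shut to a firm stop, and the mouse, lighter and sticky notes are where they were.

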